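# Tap-test three microphones on spring stands

## Task

Tap-test the three microphones for rattles: with the fingertips, tap each one lightly from above on its top, first the gold one, then the black mesh one, last the opened one on the cork ring. Each tap must sink the microphone's spring stand just enough to leave the red drag pointer resting inside the green band of its scale, neither short of it nor past it. Do not lift or tip the microphones, touch the stands or pointers themselves, or shift the things around them.

Things in the scene. Friction and masses are not known exactly. Their poses are not given: they have to be found in the camera images.
- gold_top (a point): highest point, on the axis, of the gold microphone: gold lower body, white collar, dark rounded grille on top, 60 mm across, 159 mm tall; loose, upright in the shallow seat of its spring stand; z up
- gold_stand: round aluminium spring stand, 94 mm across, fixed to the bench, that carries the gold microphone; origin at the centre of its underside, x points from its scale (on the side facing the robot) to its centre. A round black plate, 80 mm across, with a 4 mm rim, its seat 42 mm above the bench, carries the microphone and can sink 15 mm. An upright slotted scale, 34 mm wide, with a green band stands 52 mm from the axis; a red pointer runs on it
- gold_seat (a point): centre of the seat of the plate under the gold microphone; sinks with the plate
- gold_plate (a joint): how far the spring plate has sunk: 0 at rest (top) to 0.015 m (bottomed). With its microphone on, it starts to sink at about 3 N on the microphone's top and takes 0.4 N more per mm (4 to 5 N at 3 mm, 7 to 8 N at 11 mm); damped, so a fast push needs more (25 N per m/s). It rises by itself when let go
- gold_pointer (a joint): red drag pointer, 0 (top) to 0.016 m (bottom): the plate pushes it down and it stays at the deepest point the plate has reached; it never comes back up. Starts at 0; the green band is 0.003 to 0.011 m
- mesh_top (a point): highest point, on the axis, of the black mesh microphone: all black with a domed mesh grille, 60 mm across, 94 mm tall; loose, upright in the shallow seat of its spring stand; z up
- mesh_stand: round aluminium spring stand, 94 mm across, fixed to the bench, that carries the black mesh microphone; origin at the centre of its underside, x points from its scale (on the side facing the robot) to its centre. A round black plate, 80 mm across, with a 4 mm rim, its seat 42 mm above the bench, carries the microphone and can sink 15 mm. An upright slotted scale, 34 mm wide, with a green band stands 52 mm from the axis; a red pointer runs on it
- mesh_seat (a point): centre of the seat of the plate under the black mesh microphone; sinks with the plate
- mesh_plate (a joint): how far the spring plate has sunk: 0 at rest (top) to 0.015 m (bottomed). With its microphone on, it starts to sink at about 3 N on the microphone's top and takes 0.4 N more per mm (4 to 5 N at 3 mm, 7 to 8 N at 11 mm); damped, so a fast push needs more (25 N per m/s). It rises by itself when let go
- mesh_pointer (a joint): red drag pointer, 0 (top) to 0.016 m (bottom): the plate pushes it down and it stays at the deepest point the plate has reached; it never comes back up. Starts at 0; the green band is 0.003 to 0.011 m
- open_top (a point): highest point, on the axis, of the opened microphone: black body on a red-green-black cork ring, without its grille, small pale round part (26 mm across) with red wires on top, 64 mm across, 92 mm tall; loose, upright in the shallow seat of its spring stand; z up
- open_stand: round aluminium spring stand, 94 mm across, fixed to the bench, that carries the opened microphone; origin at the centre of its underside, x points from its scale (on the side facing the robot) to its centre. A round black plate, 80 mm across, with a 4 mm rim, its seat 42 mm above the bench, carries the microphone and can sink 15 mm. An upright slotted scale, 34 mm wide, with a green band stands 52 mm from the axis; a red pointer runs on it
- open_seat (a point): centre of the seat of the plate under the opened microphone; sinks with the plate
- open_plate (a joint): how far the spring plate has sunk: 0 at rest (top) to 0.015 m (bottomed). With its microphone on, it starts to sink at about 3 N on the microphone's top and takes 0.4 N more per mm (4 to 5 N at 3 mm, 7 to 8 N at 11 mm); damped, so a fast push needs more (25 N per m/s). It rises by itself when let go
- open_pointer (a joint): red drag pointer, 0 (top) to 0.016 m (bottom): the plate pushes it down and it stays at the deepest point the plate has reached; it never comes back up. Starts at 0; the green band is 0.003 to 0.011 m
- flux_bottle: bystander, loose: red dropper bottle, 36 mm across, 78 mm tall; origin at the centre of its underside
- tape_roll: bystander, loose: roll of yellow tape lying flat, 63 mm across, 19 mm high; origin at the centre of its underside
- knurled_cap: bystander, loose: round black end cap lying flat, 34 mm across, 12 mm high; origin at the centre of its underside
- mic_sleeve: bystander, loose: black tube with a brown top, standing, 36 mm across, 104 mm tall; origin at the centre of its underside
- gold_mic: the gold microphone itself; origin at the centre of its underside, z along its axis
- mesh_mic: the black mesh microphone itself; origin at the centre of its underside, z along its axis
- open_mic: the opened microphone itself; origin at the centre of its underside, z along its axis

How it is judged:
By the outcome, as a careful person would: the job done as asked, in the order asked, and still so for the second after the job is handed in, with the robot touching nothing.
It also fails if it takes over 48 s, if anything falls off the work surface, if the arm or the gripper's body presses on something with over 40 N, if the wrist force passes 120 N, or if a joint passes its speed limit or range.

## Robot

A 6-joint arm with a two-finger parallel gripper is mounted at the origin on a cart in front of the work surface, level with it; the furniture and walls round the work are solid. World frame = base frame: x ahead of the robot, y to its left, z up, the work surface at z = 0. Lengths are in m, angles in rad, forces in N, time in s.
With the tool pointing down it reaches from about 0.2 to 0.875 m from the base axis. Payload 3.4 kg.
Tool frame: the origin (TCP) lies midway between the tips of the shut fingers; the grasp point (between the pads) lies 19 mm behind it; z points along the fingers, y is the line along which they close (so a half turn about z gives the same grasp; the last joint's range is limited). The gripper opens to 94 mm and grips with 3 to 60 N. Pads are 16 mm wide; open, the fingers measure 119 mm over their backs; the gripper's body (75 mm by 177 mm) begins 78 mm behind the grasp point.
Start: joints at [1.2, 0.276, 1.505, -0, 1.361, -0.121], TCP at [0.142, 0.557, 0.205] pointing down, gripper open.
Joint ranges: [-2.89, 2.89], [-0.75, 2.08], [0.22, 2.7], [-1.18, 4.32], [0.11, 2.71], [-2.7, 2.7]. Speed limits (rad/s): [2.57, 2.57, 3.14, 3.14, 3.14, 3.14].

## Interface

Orientations are given as a unit quaternion [x, y, z, w].
In Python, from rig import r gives the robot as it stands. The module is installed in compiled form; this text tells all that it offers. Calls block until the motion is done:
- r.reach(position, orientation): joint-space move of the TCP to a pose.
- r.line_to(position, vel=0.15, rot=None): straight line of the TCP; rot=None keeps the orientation; vel is the mean speed in m/s.
- r.move_joints(angles): joint-space move.
- r.let_go() and r.clamp(): open the fingers fully, or close them until they stop; the grip force is fixed at half the most.
- r.dwell(seconds).
- r.ik(position, orientation): joint angles nearest the present ones, or None.
- r.get_obs(): the state.
- r.capture(name): name is "scene" or "top" or "wrist"; returns (picture, depth): 420x560x3 uint8, red, green, blue; 420x560 float32, m along the optical axis (not along the pixel's ray), 0 where there is no reading.
- r.camera_params(name): a dict with "fov_y" (degrees; the focal length in pixels is half the picture's height over the tangent of half this angle, whatever the lens; pixels are square), "cx", "cy" (the principal point, pixels), "view" (4x4, takes a point from world to camera coordinates). Camera axes: x right, y up, looking along -z (the intrinsics and any distortion apply to the point x, -y, -z); pixel columns grow to the right and rows downward; lengths in m; the calibration is good to about 2 mm. A picture is of the moment at which its call begins: read the wrist's pose just before it. camera_params takes no time and is no camera call; for the wrist camera it gives the pose at the moment of the call.
A pose or a line that the arm cannot do raises r.Unreachable and nothing moves.
- r.hand_in(): hands the job in; it is judged then, once.
The state is a dict: "time": time; "joint_positions": joint angles; "qd": joint speeds; "joint_torque": joint torques, N m; "ee_pos": TCP position; "tool_rot": TCP orientation; "ft_force": force on the tool from outside, world axes, zero at the start; "moment": the same for the moment, N m; "finger_gap": opening from 0.0 (shut) to 1.0 (fully open); "grasp_force": force on a finger pad.
Only numpy, scipy, OpenCV 4.12 (cv2) and the standard library are available. Lean on these libraries where they do the work, as an engineer would, in place of code of your own. Each camera call takes 0.05 s, during which the arm holds its last target. There are 200 camera calls.

## Working session

There is one attempt and no reset: what is moved stays moved. The work goes in short steps, each a Python script; the robot and the scene stay as the last script left them, time stands still between calls to the robot, and variables do not carry over. Pictures are saved under pics/ and viewed, at most 10 in all, crops included, and the job is handed in when it is done.

```bash
mkdir -p pics; python3 - <<'E'
from rig import r
import cv2,numpy as np
for n in("scene","top"):
    p,d=r.capture(n); cv2.imwrite(f"pics/{n}0.png",p[:,:,::-1]); np.savez(f"{n}0.npz",p=p,d=d)
    c=r.camera_params(n); print(n,c); print((d==0).mean())
o=r.get_obs(); print(o)
E
```

```text
scene {'fov_y': 46.949098451633446, 'cx': 274.47087859892974, 'cy': 217.36556999463065, 'view': array([[ 0.62962836, -0.77689475,  0.0016342 , -0.46226294],
       [ 0.49551995,  0.40320863,  0.76933918, -0.31177   ],
       [-0.5983545 , -0.48358799,  0.63883844, -0.82160357],
       [ 0.        ,  0.        ,  0.        ,  1.        ]])}
0.0038818027210884352
top {'fov_y': 43.196592333404595, 'cx': 287.1046575917521, 'cy': 212.2885915658501, 'view': array([[-0.01327285, -0.99990361, -0.00407372, -0.11694998],
       [ 0.98823674, -0.01373852,  0.15231348, -0.55770318],
       [-0.15235477, -0.00200417,  0.98832384, -1.02476166],
       [ 0.        ,  0.        ,  0.        ,  1.        ]])}
0.004149659863945578
{'time': 0.1, 'joint_positions': array([ 1.19999644e+00,  2.76530227e-01,  1.50598280e+00,  2.62507319e-05,
        1.36071071e+00, -1.20995247e-01]), 'qd': array([-0.00136615, -0.00034292, -0.00225971, -0.00030334, -0.00100519,
       -0.00109847]), 'joint_torque': array([ 1.00696147e-03, -4.05458307e+01, -2.37778562e+01,  7.04690348e-02,
        2.98239850e-02, -5.31430089e-05]), 'ee_pos': array([0.14195768, 0.55668217, 0.20470158]), 'tool_rot': array([ 1.24580500e-01,  9.92209168e-01, -7.87888212e-04, -2.10974063e-04]), 'ft_force': array([ 0.13928018, -0.32963178, -0.79316467]), 'moment': array([ 2.57993771e-05, -2.07188572e-02, -4.58090553e-03]), 'grasp_force': 0.0, 'finger_gap': 0.9992744991289595}
```

View pics/scene0.png

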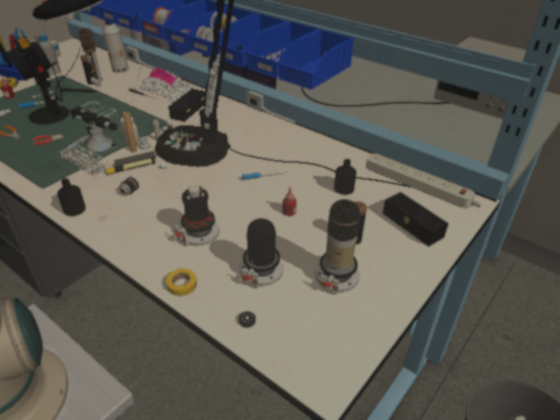

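View pics/top0.png

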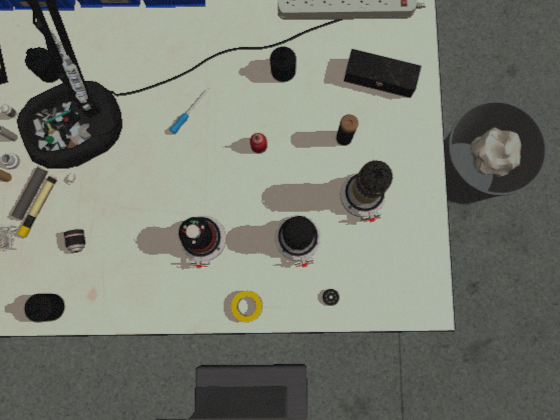

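The scene view shows gold at (340,245), mesh at (262,250) and open at (197,215). In the top view they are at about (374,178), (298,235) and (197,234), with the pointers on the robot side. Next I'll measure the tops from depth.

```bash
cat > h.py <<'E'
import numpy as np
def cloud(c,d):
    H,W=d.shape; f=H/2/np.tan(np.radians(c["fov_y"]/2))
    v,u=np.mgrid[:H,:W]
    P=np.stack([(u-c["cx"])/f*d,-(v-c["cy"])/f*d,-d,np.ones_like(d)],-1)
    Q=(P@np.linalg.inv(c["view"]).T)[...,:3]; Q[d==0]=np.nan
    return Q
def circ(p):
    A=np.c_[2*p,np.ones(len(p))]; s=np.linalg.lstsq(A,(p**2).sum(1),rcond=None)[0]
    return s[:2],np.sqrt(s[2]+s[:2]@s[:2])
E
python3 - <<'E'
from rig import r
from h import *
import cv2
np.set_printoptions(precision=4,suppress=True)
T={}
for n in("top","scene"):
    z=np.load(n+"0.npz"); T[n]=cloud(r.camera_params(n),z["d"])
Q=T["top"]
print("bench z",np.nanmedian(Q[260:280,100:120,2]))
for nm,(u,v),top in(("gold",(374,178),.201),("mesh",(298,235),.136),("open",(195,232),.134)):
    g=Q[v,u]; print(nm,"px",g)
    for n in T:
        X=T[n].reshape(-1,3); X=X[np.hypot(*(X[:,:2]-g[:2]).T)<.055]
        print(n,"zmax",np.nanpercentile(X[:,2],99.5),np.nanmax(X[:,2]))
        for lo,hi in((top-.004,top+.006),(top-.015,top-.005),(top-.03,top-.015),(top-.06,top-.03),(.025,.05)):
            p=X[(X[:,2]>lo)&(X[:,2]<hi)]
            if len(p)<8: continue
            h=cv2.minEnclosingCircle(p[:,:2].astype(np.float32))
            print("  %.3f-%.3f"%(lo,hi),len(p),p.mean(0),"enc",np.array(h[0]),round(h[1],4))
E
```

```text
bench z -0.0003188944784653369
gold px [ 0.59   -0.276   0.1981]
top zmax 0.201879000357384 0.20448514562467168
  0.197-0.207 290 [ 0.596  -0.2825  0.1993] enc [ 0.5957 -0.284 ] 0.0228
  0.186-0.196 361 [ 0.5946 -0.2812  0.192 ] enc [ 0.5961 -0.2833] 0.0289
  0.171-0.186 174 [ 0.5846 -0.2729  0.1797] enc [ 0.596  -0.2821] 0.0298
  0.141-0.171 132 [ 0.5795 -0.2688  0.1561] enc [ 0.5944 -0.2799] 0.0295
  0.025-0.050 502 [ 0.576  -0.2763  0.0425] enc [ 0.5854 -0.2803] 0.0493
scene zmax 0.20195106822104786 0.20336134319016375
  0.197-0.207 213 [ 0.5958 -0.2834  0.1997] enc [ 0.5974 -0.2835] 0.022
  0.186-0.196 207 [ 0.5856 -0.2896  0.1915] enc [ 0.5962 -0.2832] 0.0281
  0.171-0.186 228 [ 0.5804 -0.2912  0.179 ] enc [ 0.5956 -0.2833] 0.0299
  0.141-0.171 364 [ 0.579  -0.2924  0.1559] enc [ 0.5955 -0.2837] 0.0302
  0.025-0.050 618 [ 0.5748 -0.2919  0.0426] enc [ 0.5858 -0.288 ] 0.0487
mesh px [ 0.4996 -0.144   0.1357]
top zmax 0.13850710149346163 0.1401283278437414
  0.132-0.142 402 [ 0.5088 -0.1457  0.1348] enc [ 0.5074 -0.1454] 0.0244
  0.121-0.131 253 [ 0.5061 -0.1451  0.1274] enc [ 0.5
[... 757 characters left out ...]
 0.0486 0.1329] enc [0.5115 0.0478] 0.0185
  0.119-0.129 118 [0.511  0.0457 0.1217] enc [0.5097 0.0484] 0.028
  0.104-0.119 528 [0.5073 0.0477 0.1155] enc [0.51   0.0488] 0.0301
  0.074-0.104 42 [0.4952 0.0311 0.0825] enc [0.5033 0.0433] 0.0267
  0.025-0.050 386 [0.4935 0.0381 0.0441] enc [0.5013 0.0472] 0.0478
scene zmax 0.13484636337390263 0.1364909684909853
  0.130-0.140 76 [0.5104 0.047  0.1333] enc [0.5134 0.0474] 0.0157
  0.119-0.129 99 [0.5075 0.0423 0.1223] enc [0.5086 0.0472] 0.0267
  0.104-0.119 263 [0.5016 0.039  0.1145] enc [0.5091 0.0484] 0.0308
  0.074-0.104 247 [0.4972 0.0331 0.0888] enc [0.5065 0.0454] 0.0272
  0.025-0.050 330 [0.4864 0.0355 0.0431] enc [0.5006 0.0449] 0.0481
```

Both views agree to 1–2 mm and match the given heights. I'll check for overhead obstacles and the inverse kinematics first.

```bash
python3 - <<'E'
from rig import r
from h import *
np.set_printoptions(precision=3,suppress=True)
for n in("top","scene"):
    X=cloud(r.camera_params(n),np.load(n+"0.npz")["d"]).reshape(-1,3)
    p=X[(X[:,2]>.21)&(np.hypot(X[:,0],X[:,1])<.85)&(X[:,0]>.1)]
    print(n,len(p)); 
    if len(p): print(p.min(0),p.max(0),p[np.argsort(np.hypot(p[:,0],p[:,1]))[:5]])
for P in([.596,-.2835,.26],[.5085,-.146,.26],[.51,.048,.26]):
    a=np.arctan2(P[1],P[0])
    for b in(0,a/2,a/2-.66,np.pi/2): print(P,b,r.ik(P,[-np.sin(b),np.cos(b),0,0]))
E
```

```text
top 1552
[0.76  0.198 0.21 ] [0.814 0.277 0.428] [[0.761 0.239 0.214]
 [0.76  0.241 0.215]
 [0.763 0.236 0.247]
 [0.763 0.235 0.246]
 [0.761 0.241 0.212]]
scene 961
[0.761 0.193 0.21 ] [0.816 0.279 0.436] [[0.761 0.245 0.211]
 [0.764 0.234 0.244]
 [0.761 0.245 0.214]
 [0.764 0.237 0.216]
 [0.762 0.243 0.212]]
[0.596, -0.2835, 0.26] 0 [-0.549  0.385  1.208 -0.     1.548 -2.12 ]
[0.596, -0.2835, 0.26] -0.22199789237118847 [-0.549  0.385  1.208 -0.     1.548 -1.676]
[0.596, -0.2835, 0.26] -0.8819978923711885 [-0.549  0.385  1.208 -0.     1.548 -0.356]
[0.596, -0.2835, 0.26] 1.5707963267948966 [-0.549  0.385  1.208 -0.     1.548  1.021]
[0.5085, -0.146, 0.26] 0 [-0.411  0.18   1.501 -0.     1.461 -1.982]
[0.5085, -0.146, 0.26] -0.13979892689203383 [-0.411  0.18   1.501 -0.     1.461 -1.702]
[0.5085, -0.146, 0.26] -0.7997989268920338 [-0.411  0.18   1.501 -0.     1.461 -0.382]
[0.5085, -0.146, 0.26] 1.5707963267948966 [-0.411  0.18   1.501 -0.     1.461  1.16 ]
[0.51, 0.048, 0.26] 0 [-0.042  0.153  1.533 -0.     1.455 -1.613]
[0.51, 0.048, 0.26] 0.04692060631466825 [-0.042  0.153  1.533 -0.     1.455 -1.707]
[0.51, 0.048, 0.26] -0.6130793936853318 [-0.042  0.153  1.533 -0.     1.455 -0.387]
[0.51, 0.048, 0.26] 1.5707963267948966 [-0.042  0.153  1.533 -0.     1.455  1.529]
```

```bash
cat > tap.py <<'E'
from rig import r
import numpy as np
def tap(P,ztop,goal=5.9):
    a=np.arctan2(P[1],P[0]); b=a/2-.78
    r.reach([*P,max(.26,ztop+.06)],[-np.sin(b),np.cos(b),0,0])
    r.line_to([*P,ztop+.012],vel=.08); r.dwell(.3)
    f0=np.mean([(r.dwell(.02),r.get_obs()["ft_force"][2])[1] for _ in range(5)])
    z=ztop+.012; zc=None; log=[]
    while True:
        z-=.001; r.line_to([*P,z],vel=.012); r.dwell(.06)
        o=r.get_obs(); f=o["ft_force"][2]-f0; zz=o["ee_pos"][2]
        log.append((round(z,4),round(zz,4),round(f,2)))
        if zc is None and abs(f)>2: zc=zz
        if abs(f)>goal or (zc and zc-zz>.0075) or z<ztop-.014: break
    r.line_to([*P,max(.26,ztop+.06)],vel=.08)
    print("t",r.get_obs()["time"],"f0",f0,"zc",zc,log)
E
python3 - <<'E'
from tap import *
r.clamp()
tap([.596,-.2835],.201)
import cv2
p,d=r.capture("scene"); cv2.imwrite("pics/s1.png",cv2.resize(p[220:300,210:370,::-1],None,fx=5,fy=5,interpolation=3))
E
```

```text
t 13.4833 f0 -0.03803132542425417 zc 0.20049022553970955 [(0.212, np.float64(0.2119), np.float64(0.79)), (0.211, np.float64(0.211), np.float64(-0.5)), (0.21, np.float64(0.21), np.float64(0.15)), (0.209, np.float64(0.209), np.float64(-0.46)), (0.208, np.float64(0.208), np.float64(-0.79)), (0.207, np.float64(0.2069), np.float64(-0.04)), (0.206, np.float64(0.206), np.float64(0.34)), (0.205, np.float64(0.2049), np.float64(0.82)), (0.204, np.float64(0.204), np.float64(-0.23)), (0.203, np.float64(0.2029), np.float64(-0.17)), (0.202, np.float64(0.202), np.float64(0.68)), (0.201, np.float64(0.201), np.float64(-0.34)), (0.2, np.float64(0.2005), np.float64(3.06)), (0.199, np.float64(0.1993), np.float64(3.15)), (0.198, np.float64(0.1981), np.float64(3.58)), (0.197, np.float64(0.197), np.float64(3.73)), (0.196, np.float64(0.196), np.float64(4.16)), (0.195, np.float64(0.1951), np.float64(4.44)), (0.194, np.float64(0.1941), np.float64(5.15)), (0.193, np.float64(0.1932), np.float64(5.37)), (0.192, np.float64(0.1923), np.float64(6.32))]
```

View pics/s1.png

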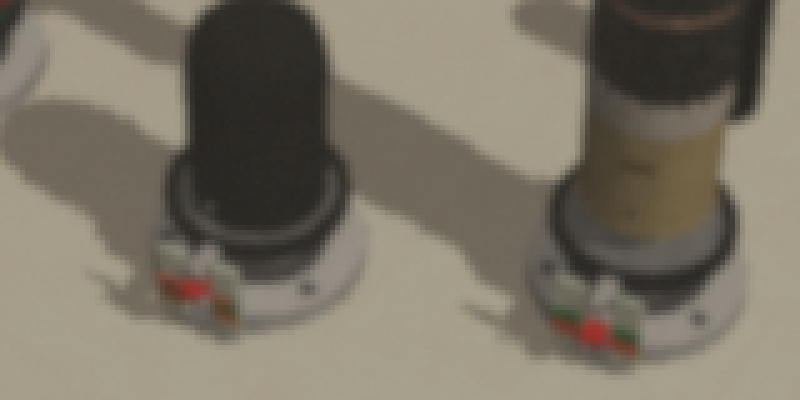

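In the crop, the gold pointer at (595,330) is low in the green, and the mesh pointer at (190,288) is still at the top. The log gives about 8 mm of sink, and the gold microphone stands upright. Now the other two, slightly shallower.

```bash
sed -i 's/zc-zz>.0075/zc-zz>.0058/' tap.py; python3 - <<'E'
from tap import *
import cv2
tap([.5085,-.146],.136)
tap([.510,.048],.134)
r.line_to([.40,.2,.27],vel=.15)
p,d=r.capture("scene"); cv2.imwrite("pics/s2.png",cv2.resize(p[180:300,170:370,::-1],None,fx=4,fy=4,interpolation=3))
print(r.get_obs()["time"])
E
```

```text
t 23.8083 f0 -0.2400555670490952 zc 0.13525012624561067 [(0.147, np.float64(0.1469), np.float64(-0.04)), (0.146, np.float64(0.146), np.float64(1.07)), (0.145, np.float64(0.145), np.float64(0.97)), (0.144, np.float64(0.144), np.float64(1.07)), (0.143, np.float64(0.1429), np.float64(-1.26)), (0.142, np.float64(0.142), np.float64(0.48)), (0.141, np.float64(0.1409), np.float64(0.72)), (0.14, np.float64(0.14), np.float64(0.2)), (0.139, np.float64(0.139), np.float64(0.46)), (0.138, np.float64(0.138), np.float64(-0.14)), (0.137, np.float64(0.137), np.float64(0.08)), (0.136, np.float64(0.1362), np.float64(1.23)), (0.135, np.float64(0.1353), np.float64(3.01)), (0.134, np.float64(0.1341), np.float64(3.73)), (0.133, np.float64(0.1331), np.float64(3.91)), (0.132, np.float64(0.132), np.float64(4.32)), (0.131, np.float64(0.1311), np.float64(4.14)), (0.13, np.float64(0.1301), np.float64(5.44)), (0.129, np.float64(0.1292), np.float64(5.22))]
t 34.2417 f0 -0.10685094710245294 zc 0.13334077684258536 [(0.145, np.float64(0.1449), np.float64(0.45)), (0.144, np.float64(0.1439), np.float64(-0.22)), (0.143, np.float64(0.143), np.float64(-0.52)), (0.142, np.float64(0.142), np.float64(-0.4)), (0.141, np.float64(0.141), np.float64(0.23)), (0.14, np.float64(0.14), np.float64(-0.66)), (0.139, np.float64(0.139), np.float64(-0.48)), (0.138, np.float64(0.138), np.float64(0.05)), (0.137, np.float64(0.137), np.float64(-0.47)), (0.136, np.float64(0.136), np.float64(1.1)), (0.135, np.float64(0.1349), np.float64(0.49)), (0.134, np.float64(0.134), np.float64(-0.23)), (0.133, np.float64(0.1333), np.float64(2.95)), (0.132, np.float64(0.1322), np.float64(3.02)), (0.131, np.float64(0.131), np.float64(4.31)), (0.13, np.float64(0.13), np.float64(4.61)), (0.129, np.float64(0.1291), np.float64(4.52)), (0.128, np.float64(0.1281), np.float64(5.5)), (0.127, np.float64(0.1271), np.float64(4.73))]
35.6917
```

View pics/s2.png

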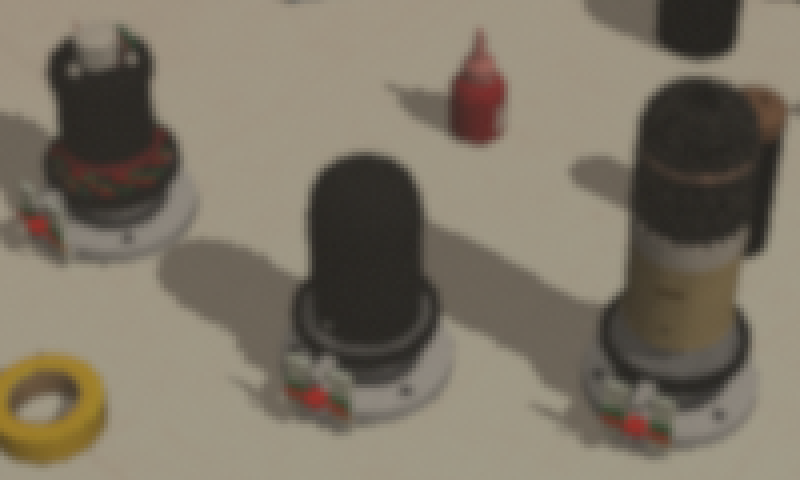

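All three pointers sit in the green, at (635,425), (317,397) and (40,227). The microphones are upright and the bystanders haven't moved. The logs give 6–8 mm of sink for each.

```bash
python3 -c "
from rig import r
print(r.hand_in())"
```

```text
the job is handed in; nothing more can be done
None
```

I tapped the gold, mesh and opened microphones in that order and handed the job in at about 36 s; by the logs they sank about 8, 6.5 and 6.5 mm, inside the 3–11 mm green bands, and the last picture agrees.

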